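Mix a jar of lacquer by three inversions in the crank mixer

ROBOT

A 6-joint arm with a two-finger parallel gripper is mounted at the origin on the work surface. World frame = base frame: x ahead of the robot, y to its left, z up, the work surface at z = 0. Lengths are in m, angles in rad, forces in N, time in s.
With the tool pointing down it reaches from about 0.275 to 1 m from the base axis. Payload 8.4 kg.
Tool frame: the origin (TCP) lies on the centre line of the jaws, within the pads' length; the fingertips stand 17 mm ahead of it and the grasp point (between the pads) lies 2 mm behind it (bot.tcp_to_tips is the z of the fingertips in the tool frame, in m); z points along the fingers, y is the line along which they close (so a half turn about z gives the same grasp; the last joint's range is limited). The gripper opens to 85 mm and grips with 20 to 120 N. Pads are 22 mm wide; open, the fingers measure 114 mm over their backs; the gripper's body (76 mm by 85 mm) begins 54 mm behind the grasp point. The pads swing forward as they close: fully open they stand 13 mm farther back than shut.
Start: joints at [-1.209, 0.353, 1.633, -0, 1.155, -0.002], TCP at [0.222, -0.584, 0.248] pointing down, gripper open.
Joint ranges: [-2.63, 2.63], [-0.92, 2.1], [0.06, 2.66], [-1.3, 4.44], [0, 2.69], [-3.02, 3.02]. Speed limits (rad/s): [2.22, 2.22, 2.79, 3.14, 3.14, 3.14].

INTERFACE

Orientations are given as a unit quaternion [x, y, z, w].
In Python, from workcell import bot, hand, kinematics, get_obs, vision, hand_in gives the robot as it stands. The module is installed in compiled form; this text tells all that it offers. Calls block until the motion is done:
- bot.reach(position, orientation): joint-space move of the TCP to a pose.
- bot.servo_line(position, ori=None, velocity=0.15): straight line of the TCP; ori=None keeps the orientation; velocity is the mean speed in m/s.
- bot.goto_joints(angles): joint-space move.
- hand.move_gripper(opening, strength=None): finger opening in m; strength is the grip in N (None keeps the last); returns when the fingers have stopped.
- bot.dwell(seconds).
- kinematics.solve_ik(position, orientation): joint angles nearest the present ones, or None.
- get_obs(): the state.
- vision.read_camera(name): name is "scene" or "side" or "wrist"; returns a dict with "frame" (480x640x3 uint8, red, green, blue), "intrinsics" (3x3 intrinsics, pixels), "dist" ([k1, k2, p1, p2, k3] as OpenCV has them; the pictures are not rectified), "view" (4x4, takes a point from world to camera coordinates). Camera axes: x right, y down, z forward; pixel columns grow to the right and rows downward; lengths in m; the calibration is good to about 2 mm. A picture is of the moment at which its call begins. There is no depth.
A pose or a line that the arm cannot do raises bot.IKError and nothing moves.
- hand_in(): hands the job in; it is judged then, once.
The state is a dict: "time_s": time; "joint_pos": joint angles; "joint_vel": joint speeds; "joint_efforts": joint torques, N m; "position": TCP position; "orientation": TCP orientation; "wrist_force": force on the tool from outside, world axes, zero at the start; "ft_torque": the same for the moment, N m; "gripper_width": finger opening in m; "grip_force": force on a finger pad.
Only numpy, scipy, OpenCV 4.12 (cv2) and the standard library are available. Lean on these libraries where they do the work, as an engineer would, in place of code of your own. Each camera call takes 0.05 s, during which the arm holds its last target. There are 200 camera calls.

TASK

Mix the lacquer for the next lantern: stand the closed glass jar upright in the open clamshell holder of the hand-cranked mixer, shut the holder's lid over it, then crank exactly three full turns clockwise (seen from the handle's end), steadily and no faster than a turn a second, so that no bubbles are beaten in. Stop with the holder upright again and the crank arm hanging straight down, let go of the handle, and leave the other things on the bench where they are.

Things in the scene. Friction and masses are not known exactly. Their poses are not given: they have to be found in the camera images.
- mixer: Grey fixed bench machine: base plate 170 x 200 mm, top at 15 mm; two bearing stands, tops 129 mm above the table, 60 to 80 mm to either side (y) of its middle, carry a level shaft along its y axis. Origin: under the middle of the base plate, on the table. x: from the lid's hinge side across the holder to the lid's front tab; y: along the shaft, crank at the -y end; z up.
- shaft (a point): Point on the shaft's axis at the middle of the holder, 115 mm above the table. Does not turn; axes as the mixer's. The shaft turns stiffly: about 0.45 N m (some 6.5 N at the handle) and stays where it is left.
- holder (a joint): Turn of shaft, holder, lid and crank together, rad. 0: cup mouth up, crank arm straight down; starts up to 0.12 off that. Grows unwrapped, 6.283 a turn, when cranked clockwise seen from the handle's end (handle goes from the bottom to the mixer's -x side, over the top to +x and down: a positive turn about the mixer's y). Three turns are counted from upright and end at 18.85.
- seat (a point): Middle of the inside floor of the holder's lower half, an open square aluminium cup 64 x 64 mm inside, 60 mm deep, 72 x 72 mm outside. Upright, this point is 48 mm below the shaft axis and the cup's rim 12 mm above the axis. Its axes turn with the holder (z out of the cup's mouth).
- lid (a joint): Opening of the lid, rad: 0 = shut on the cup, 2.1 = fully open; starts at 1.7 to 2.05. Hinge line along the mixer's y at the cup's rim on its -x side (upright: 36 mm to -x and 12 mm above the shaft axis). Open, it leans back to -x, hollow to the cup; it closes by swinging over to +x and down. Friction hinge, 0.15 N m: stays where left and holds the shut lid upside down; no latch.
- lid_top (a point): Middle of the outer face of the lid, the holder's upper half: a square aluminium hood, 72 x 72 x 43 mm outside, 39 mm deep inside, its front side open but for an 8 mm lip; 60 g. This point lies 36 mm from the hinge line along the lid and 43 mm out of its rim plane; it is the top when shut. Axes turn with the lid: x from the hinge to the front tab, z out of this face.
- lid_tab (a point): Middle of the small steel tab (10 x 28 x 4 mm) standing out from the front edge of the lid's top, 77 mm from the hinge line along the lid, 41 mm out of the rim plane. Its axes turn with the lid.
- grip (a point): Point on the axis of the crank handle, a black round sleeve 22 mm thick, 100 mm long, parallel to the shaft, spinning freely on its pin; 70 mm from the shaft axis, 162 mm to -y of the holder's middle. The flat crank arm is 61 mm to +y of it; the sleeve ends 45 mm to -y of it. At the bottom of its circle it is 45 mm above the bare table. Its axes turn with the holder.
- jar: Closed clear glass jar with a plain steel screw lid and a paper label, 52 mm in diameter, 95 mm tall, about 160 g (varies). It stands on the table to the left of the mixer, in any of three places shared with the bottle and the tin. Origin: centre of its underside, z up its axis.
- bottle: White plastic bottle, 48 mm in diameter, 135 mm tall; leave alone. Origin under its centre.
- tin: Low steel tin, 72 mm in diameter, 55 mm tall; leave alone. Origin under its centre.
- tape: Roll of paper tape lying flat, 84 mm across, 22 mm high; leave alone. Origin under its centre.
- bowl: White empty bowl, 110 mm across, 45 mm high; leave alone. Origin under its centre.
- brush: Wooden-handled brush 200 mm long, lying on the right; leave alone. Origin under its middle.
- pliers: Pliers with red grips, about 160 mm long, lying flat on the right, nearer to the robot than the crank, 13 mm thick; leave alone. Origin under their pivot.
- lampcup: Brass lamp cup on a dark wooden block 70 x 60 mm, 61 mm tall in all; leave alone. Origin under its centre.

How it is judged:
On the way, in this order (a step that is already met when the one before it is completed fails the run):
1. the jar stands in the lower half of the holder and the lid is shut over it, the holder still upright (distance between jar and seat below 0.016 m and value of joint lid below 0.1 rad and value of joint holder between -0.5 and 0.5 rad), for 0.2 s.
2. the crank has made three full turns clockwise with the jar shut inside (value of joint holder between 18.65 and 19.05 rad and value of joint lid below 0.1 rad and distance between jar and seat below 0.022 m), for 0.3 s.
At the end, for the whole second after the job is handed in: Holder turn reads three turns from upright (18.85 rad) within 0.2 rad (11 degrees) and at rest, lid shut within 0.1 rad, jar upright (within 0.35 rad) in the holder with its underside within 16 mm of the middle of the holder's floor (value of joint holder between 18.65 and 19.05 rad and value of joint lid below 0.1 rad and distance between jar and seat below 0.016 m and angle between jar's own z axis and vertical below 0.35 rad and angular speed of jar below 0.3 rad/s and velocity of joint holder between -0.1 and 0.1 rad/s); the robot touches nothing.
It fails at once if cranked more than 0.45 rad past three turns (value of joint holder above 19.3 rad).
It fails at once if cranked backwards (anticlockwise) more than 0.6 rad from upright (value of joint holder below -0.6 rad).
It fails at once if cranked much faster than a turn a second (over 9 rad/s) (velocity of joint holder above 9 rad/s or velocity of joint holder below -9 rad/s).
It fails at once if the lid opens by more than 0.3 rad while the holder is being turned over (value of joint holder above 0.8 rad and value of joint lid above 0.3 rad).
It fails at once if another thing on the bench is moved by more than 30 mm (distance of any of bottle, tin, tape, bowl, brush, pliers, lampcup from where it was at the start of the episode above 0.03 m).
It also fails if it takes over 72 s, if anything falls off the work surface, if the arm or the gripper's body presses on something with over 40 N, if the wrist force passes 120 N, or if a joint passes its speed limit or range.

## Working session

There is one attempt and no reset: what is moved stays moved. The work goes in short steps, each a Python script; the robot and the scene stay as the last script left them, time stands still between calls to the robot, and variables do not carry over. Pictures are saved under pics/ and viewed, at most 10 in all, crops included, and the job is handed in when it is done.

```bash
mkdir -p pics; cat > h.py <<'E'
import numpy as np, cv2
from scipy.spatial.transform import Rotation as R
from workcell import bot, hand, kinematics, get_obs, vision, hand_in
def cam(n,save=None):
    c=vision.read_camera(n)
    c={k:np.array(v) for k,v in c.items()}
    if save: cv2.imwrite(f'pics/{save}.png',c['frame'][:,:,::-1])
    return c
def ray(c,uv):
    p=cv2.undistortPoints(np.array([[uv]],float),c['intrinsics'],c['dist'])[0,0]
    Rm,t=c['view'][:3,:3],c['view'][:3,3]
    d=Rm.T@np.array([p[0],p[1],1]);return -Rm.T@t,d/np.linalg.norm(d)
def plane(c,uv,z):
    o,d=ray(c,uv);return o+d*(z-o[2])/d[2]
def proj(c,P):
    P=np.atleast_2d(P).astype(float)
    return cv2.projectPoints(P,cv2.Rodrigues(c['view'][:3,:3])[0],c['view'][:3,3],c['intrinsics'],c['dist'])[0][:,0]
def tri(c1,u1,c2,u2):
    o1,d1=ray(c1,u1);o2,d2=ray(c2,u2)
    A=np.stack([d1,-d2],1);s=np.linalg.lstsq(A,o2-o1,rcond=None)[0]
    a,b=o1+s[0]*d1,o2+s[1]*d2
    return (a+b)/2,np.linalg.norm(a-b)
E
python3 - <<'E'
from h import *
for n in['scene','side']:
    c=cam(n,n); Rm,t=c['view'][:3,:3],c['view'][:3,3]
    print(n,-Rm.T@t,Rm[2])
print(get_obs())
E
```

```text
scene [ 0.85116972 -0.44011194  0.87844878] [-0.30919749  0.48652879 -0.81712095]
side [ 0.49351211 -0.61050268  0.90732328] [ 0.10043413  0.61658276 -0.78085766]
{'time_s': 0.1, 'joint_pos': array([-1.20942429e+00,  3.53582421e-01,  1.63408762e+00,  3.59758259e-05,
        1.15520253e+00, -2.40205231e-03]), 'joint_vel': array([-0.00032893, -0.00166173, -0.00246054, -0.00175483, -0.00074783,
        0.00112223]), 'joint_efforts': array([-1.38100018e-03, -6.06362844e+01, -3.42820108e+01, -1.54194277e-04,
        4.05205952e-03, -1.85373773e-05]), 'position': array([ 0.22223656, -0.58370103,  0.24762262]), 'orientation': array([ 9.83505219e-01,  1.80878619e-01, -9.80592300e-05, -6.32613967e-04]), 'wrist_force': array([ 0.71042792,  0.07676825, -0.63552891]), 'ft_torque': array([-0.04341179, -0.00010508, -0.01752392]), 'grip_force': 0.0, 'gripper_width': 0.08581910474651847}
```

View pics/scene.png

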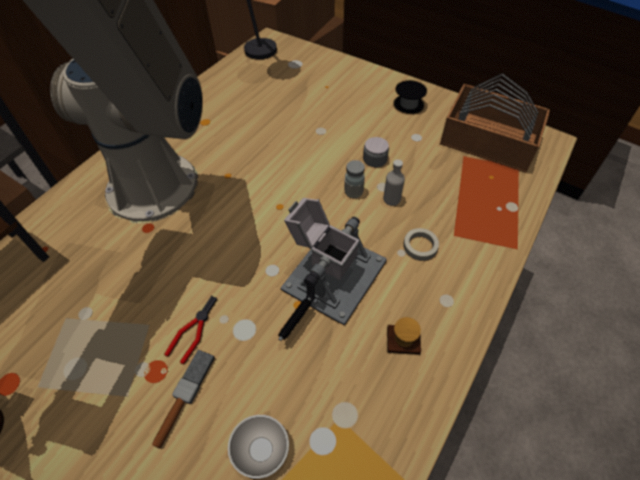

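View pics/side.png

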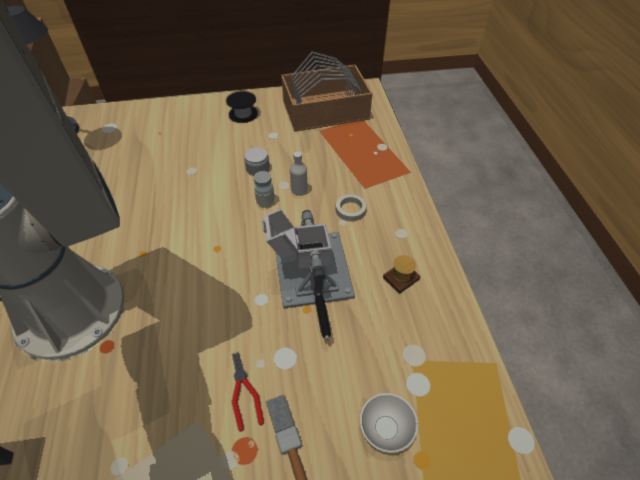

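The scene view shows the jar at (355,180), bottle at (394,185), tin at (376,152), mixer at about (335,265) and handle tip at (285,335). In the side view the jar is at (263,190) and the handle tip at (328,338). I'll zoom in on the mixer and jar.

```bash
python3 - <<'E'
from h import *
a=cv2.imread('pics/scene.png')[145:345,265:405]; b=cv2.imread('pics/side.png')[160:360,225:365]
cv2.imwrite('pics/zoom.png',np.hstack([cv2.resize(x,(400,571),interpolation=cv2.INTER_CUBIC) for x in(a,b)]))
E
```

```text
(no output)
```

View pics/zoom.png

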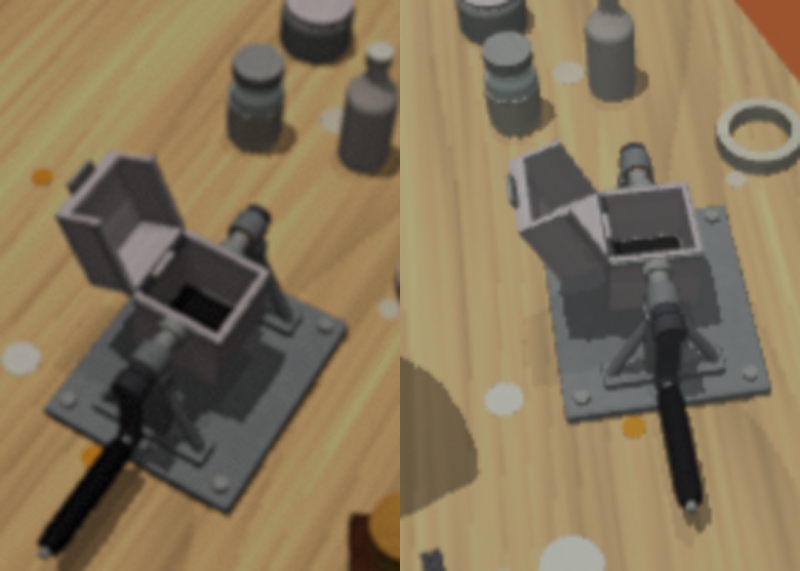

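```bash
python3 - <<'E'
from h import *
S=cam('scene');D=cam('side');k=20/7
s=lambda x,y:(265+x/k-.3,145+y/k-.3)
d=lambda x,y:(225+(x-400)/k-.3,160+y/k-.3)
f=lambda v:np.round(v,4)
for n,a,b,z in[('base -x-y',(46,410),(570,420),.015),('base +x-y',(228,512),(770,390),.015),('base +x+y',(346,325),(723,207),.015),
 ('rim -x-y',(138,293),(609,262),.127),('rim +x-y',(222,338),(703,250),.127),('rim+x+y',(268,268),(688,187),.127),
 ('jar top',(259,65),(507,48),.095),('tip',(46,550),(690,505),.045),('arm-handle',(125,440),(667,385),.045),
 ('lid corner -y',(60,215),(515,225),.2),('lid corner +y',(122,152),(513,160),.2),('bottle',(380,52),(602,-40),.135)]:
    print(n,f(plane(S,s(*a),z)),f(plane(D,d(*b),z)),*map(f,tri(S,s(*a),D,d(*b))))
E
```

```text
base -x-y [ 0.4988 -0.078   0.015 ] [ 0.4981 -0.0801  0.015 ] [ 0.4979 -0.0773  0.0117] 0.0015
base +x-y [ 0.6656 -0.0764  0.015 ] [ 0.6626 -0.0777  0.015 ] [ 0.664  -0.0733  0.0077] 0.0
base +x+y [0.6611 0.1202 0.015 ] [0.6603 0.1202 0.015 ] [0.6607 0.1214 0.0133] 0.0002
rim -x-y [ 0.5439 -0.009   0.127 ] [ 0.5425 -0.0122  0.127 ] [ 0.5425 -0.0074  0.1223] 0.002
rim +x-y [ 0.6161 -0.0097  0.127 ] [ 0.6161 -0.0119  0.127 ] [ 0.6161 -0.0099  0.1256] 0.0017
rim+x+y [0.6129 0.0616 0.127 ] [0.6153 0.0536 0.127 ] [0.6146 0.0575 0.1274] 0.0066
jar top [0.4858 0.2703 0.095 ] [0.4832 0.2746 0.095 ] [0.4836 0.2749 0.0924] 0.0035
tip [ 0.578  -0.1838  0.045 ] [ 0.5779 -0.1839  0.045 ] [ 0.5779 -0.1837  0.0447] 0.0001
arm-handle [ 0.5763 -0.0798  0.045 ] [ 0.5773 -0.0783  0.045 ] [ 0.5771 -0.0807  0.0482] 0.0009
lid corner -y [ 0.4919 -0.0246  0.2   ] [ 0.4758 -0.0246  0.2   ] [ 0.4759 -0.0053  0.173 ] 0.0051
lid corner +y [0.4959 0.0464 0.2   ] [0.4795 0.0381 0.2   ] [0.4786 0.0698 0.1663] 0.0012
bottle [0.5827 0.3023 0.135 ] [0.5811 0.3372 0.135 ] [0.5818 0.3024 0.1498] 0.022
```

```bash
cat >> h.py <<'E'
def down(yaw): return (R.from_euler('z',yaw)*R.from_euler('x',np.pi)).as_quat()
C=np.array([.580,.023])
E
python3 - <<'E'
from h import *
S=cam('scene');D=cam('side')
print('tin',plane(S,(376,146),.055),plane(D,(257,156),.055))
J=np.array([.4845,.272])
st=lambda m:print(m,round(get_obs()['time_s'],1),np.round(get_obs()['position'],4),np.round(get_obs()['wrist_force'],1),round(get_obs()['gripper_width'],4))
hand.move_gripper(.085,40)
q=down(np.pi/4)
bot.reach([*J,.20],q);bot.servo_line([*J,.083],velocity=.1)
hand.move_gripper(.03,25);st('g1');hand.move_gripper(.085)
bot.servo_line([*J,.12],velocity=.1)
q=down(3*np.pi/4)
bot.reach([*J,.12],q);bot.servo_line([*J,.083],velocity=.08)
hand.move_gripper(.03,40);st('g2')
bot.servo_line([*J,.31],velocity=.12);st('up')
cam('side','lift')
E
```

```text
tin [0.47334895 0.40926245 0.055     ] [0.474651   0.40680097 0.055     ]
g1 5.4 [0.4848 0.273  0.0842] [-5.2  3.2 11.4] 0.0459
g2 8.9 [0.485  0.2723 0.0837] [-0.3 -0.7  5.5] 0.0453
up 10.9 [0.4843 0.2718 0.3093] [ 0.8 -0.2 -2.7] 0.0455
```

View pics/lift.png

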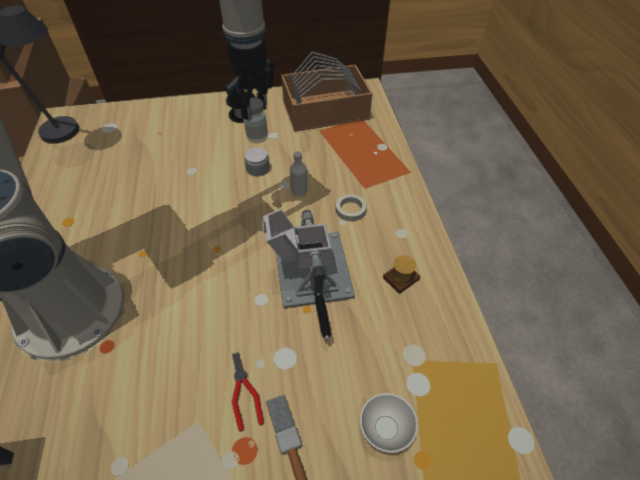

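The jar is held and hanging straight at (256,118), and nothing else has moved. Next I'll place it.

```bash
python3 - <<'E'
from h import *
st=lambda m:print(m,round(get_obs()['time_s'],1),np.round(get_obs()['position'],4),np.round(get_obs()['wrist_force'],1),round(get_obs()['gripper_width'],4))
q=down(np.pi+.01); P=np.array([.581,.023])
bot.servo_line([.60,.15,.31],velocity=.2)
bot.reach([*P,.31],q);st('over')
bot.servo_line([*P,.225],velocity=.12);st('a')
cam('scene','over')
z=.225
while z>.152:
    z-=.006; bot.servo_line([*P,z],velocity=.06)
    f=get_obs()['wrist_force']
    if np.linalg.norm(f)>9: st('contact');break
st('b')
a=cv2.imread('pics/over.png')[145:345,265:405]; c=cam('scene')['frame'][145:345,265:405,::-1]
cv2.imwrite('pics/place.png',np.hstack([cv2.resize(x,(400,571),interpolation=cv2.INTER_CUBIC) for x in(a,c)]))
E
```

```text
over 12.9 [0.5809 0.0239 0.3102] [ 0.3  0.3 -1.3] 0.0449
a 13.8 [0.5815 0.0231 0.2256] [ 0.2 -0.5 -1.6] 0.0455
contact 17.1 [0.5836 0.0237 0.1493] [ 1.7  3.  12.4] 0.0454
b 17.1 [0.5836 0.0237 0.1493] [ 1.7  3.  12.4] 0.0454
```

View pics/place.png

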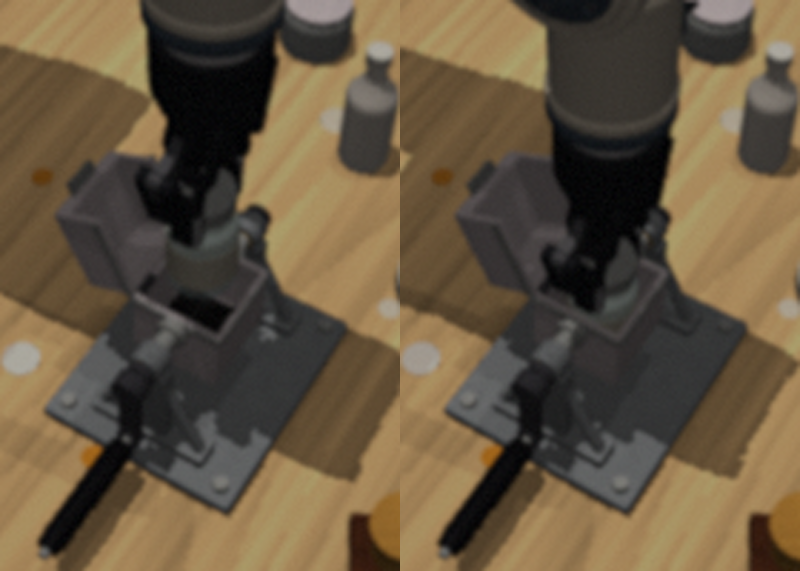

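The right-hand panel shows the jar seated inside the cup with the fingers above the rim. I'll release it and close the lid.

```bash
python3 - <<'E'
from h import *
st=lambda m:print(m,round(get_obs()['time_s'],1),np.round(get_obs()['position'],4),np.round(get_obs()['wrist_force'],1))
hand.move_gripper(.07)
p=get_obs()['position'];q=down(np.pi+.01)
bot.servo_line([p[0],p[1],.32],velocity=.15)
hand.move_gripper(0.0)
bot.reach([.42,.023,.32],q)
H=np.array([.544,.128])
def tgt(f):
    c,s=np.cos(f),np.sin(f)
    xr=(.082 if f>np.pi/2 else .060)*c-.043*s
    return [H[0]+xr-.011,.023,H[1]+.060*s+.043*c+bot.tcp_to_tips]
t=tgt(2.1); bot.servo_line([.43,.023,t[2]],velocity=.15);st('behind')
for f in np.arange(2.1,0.1,-.1):
    bot.servo_line(tgt(f),velocity=.12)
    F=get_obs()['wrist_force']
    if round(f*10)%3==0: st(round(f,2))
    if np.linalg.norm(F)>20: st('STOP');break
st('end');cam('scene','lid')
a=cv2.imread('pics/lid.png')[145:345,265:405]; c=cam('side','lids')['frame'][160:360,225:365,::-1]
cv2.imwrite('pics/lidz.png',np.hstack([cv2.resize(x,(400,571),interpolation=cv2.INTER_CUBIC) for x in(a,c)]))
E
```

```text
behind 21.3 [0.4306 0.023  0.1756] [-0.6 -0.4  0.3]
2.1 21.6 [0.4548 0.023  0.1755] [-0.3  0.3  0. ]
1.8 22.4 [0.473  0.023  0.1939] [-1.1 -0.5  0.9]
1.5 23.1 [0.4948 0.023  0.208 ] [-0.6  0.3  0.8]
1.2 23.9 [0.5153 0.023  0.2166] [ 0.1 -0.8 -1.2]
0.9 24.6 [0.5372 0.023  0.2187] [0.1 0.3 0.1]
0.6 25.4 [0.5586 0.023  0.2142] [-0.1 -0.5  0.3]
0.3 26.1 [0.5779 0.023  0.2035] [ 0.6  0.4 -1.1]
end 26.4 [0.5835 0.023  0.1988] [-0.2  0.6 -0.4]
```

View pics/lidz.png

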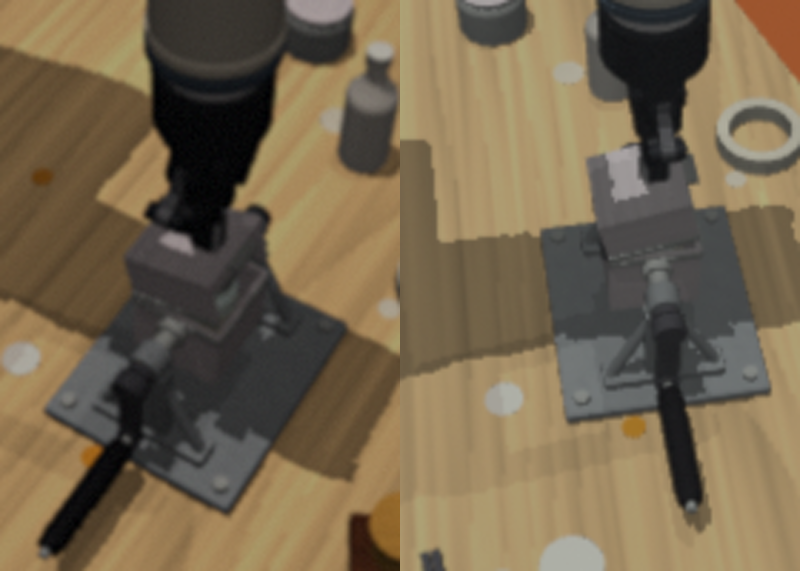

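The lid is nearly shut, with a small gap at its front lip. I'll press it down until contact, then go to the crank.

```bash
python3 - <<'E'
from h import *
st=lambda m:print(m,round(get_obs()['time_s'],1),np.round(get_obs()['position'],4),np.round(get_obs()['wrist_force'],1))
p=get_obs()['position'];z=p[2]
while z>.176:
    z-=.002;bot.servo_line([.588,.023,z],velocity=.06)
    if get_obs()['wrist_force'][2]>14: break
st('pressed');bot.dwell(.2);st('')
bot.servo_line([.588,.023,.26],velocity=.2)
hand.move_gripper(.07)
bot.reach([.578,-.152,.24],down(np.pi/2+.01));st('over')
a=cam('scene')['frame'][145:345,265:405,::-1]; c=cam('side')['frame'][160:360,225:365,::-1]
cv2.imwrite('pics/shut.png',np.hstack([cv2.resize(x,(400,571),interpolation=cv2.INTER_CUBIC) for x in(a,c)]))
E
```

```text
pressed 28.5 [0.5902 0.023  0.1863] [ 0.5 -0.  26.5]
 28.7 [0.5901 0.023  0.1863] [ 0.3  0.2 26.2]
over 31.0 [ 0.5781 -0.1517  0.2401] [1.1 0.2 0.5]
```

View pics/shut.png

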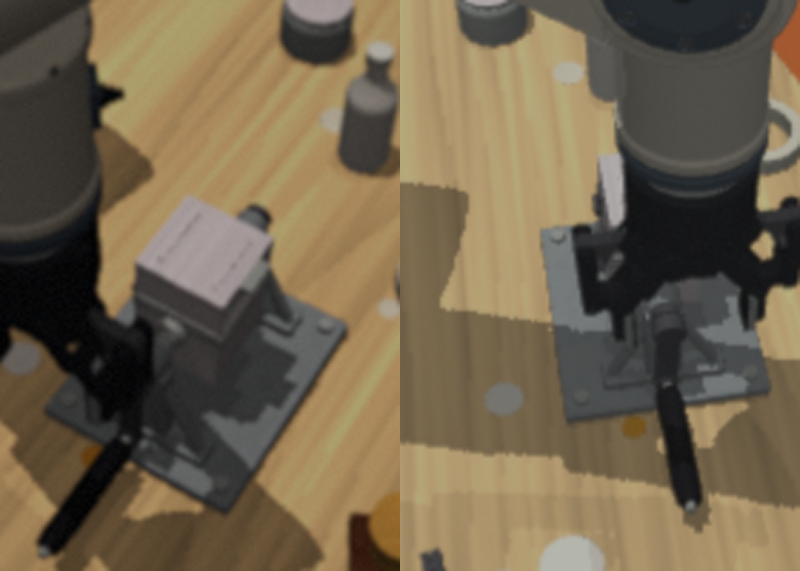

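The lid is shut flush and the gripper is above the handle. I'll grip it and crank the first part while watching forces.

```bash
cat >> h.py <<'E'
XC,ZC,r=.582,.115,.070
def hp(t,dx=0,dz=0): return [XC+dx-r*np.sin(t),-.152,ZC+dz-r*np.cos(t)-.002]
def crank(a,b,n,v,dx=0,dz=0,lim=45):
    for t in np.linspace(a,b,n+1)[1:]:
        bot.servo_line(hp(t,dx,dz),velocity=v)
        o=get_obs();F=o['wrist_force'];p=o['position']
        th=np.arctan2(-(p[0]-XC-dx),-(p[2]+.002-ZC-dz))
        print(round(t,2),'time %.1f'%o['time_s'],'F',np.round(F,0),'rad %.1f'%(F[0]*-np.sin(t)-F[2]*np.cos(t)),'tan %.1f'%(-F[0]*np.cos(t)+F[2]*np.sin(t)),'ang %.2f'%th,'w %.4f'%o['gripper_width'])
        if np.linalg.norm(F)>lim: print('STOP');return t
    return b
E
python3 - <<'E'
from h import *
bot.servo_line([.5775,-.152,.043],velocity=.15)
print(np.round(get_obs()['wrist_force'],1))
hand.move_gripper(0,60)
o=get_obs();print(o['gripper_width'],np.round(o['wrist_force'],1),o['position'])
crank(.065,np.pi*.75,7,.09)
E
```

```text
[-0.8  0.6  0.4]
0.020250656812515474 [-2.4  0.1  5.4] [ 0.57744071 -0.15205532  0.04333922]
0.39 time 33.5 F [-2. -4. -1.] rad 1.5 tan 1.5 ang 0.40 w 0.0205
0.72 time 33.9 F [-5. -7. -1.] rad 4.3 tan 2.9 ang 0.73 w 0.0198
1.05 time 34.3 F [-8. -7.  1.] rad 6.1 tan 4.6 ang 1.06 w 0.0201
1.37 time 34.7 F [-8. -9.  2.] rad 7.9 tan 3.4 ang 1.38 w 0.0203
1.7 time 35.1 F [-11.  -8.   4.] rad 11.0 tan 2.5 ang 1.70 w 0.0204
2.03 time 35.5 F [-11.  -6.  10.] rad 14.5 tan 3.6 ang 2.02 w 0.0201
2.36 time 35.9 F [-11.  -6.  11.] rad 16.1 tan -0.1 ang 2.34 w 0.0205
```

```bash
python3 - <<'E'
from h import *
a=cam('scene')['frame'][145:345,265:405,::-1]; c=cam('side')['frame'][160:360,225:365,::-1]
cv2.imwrite('pics/cr.png',np.hstack([cv2.resize(x,(400,571),interpolation=cv2.INTER_CUBIC) for x in(a,c)]))
E
```

```text
(no output)
```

View pics/cr.png

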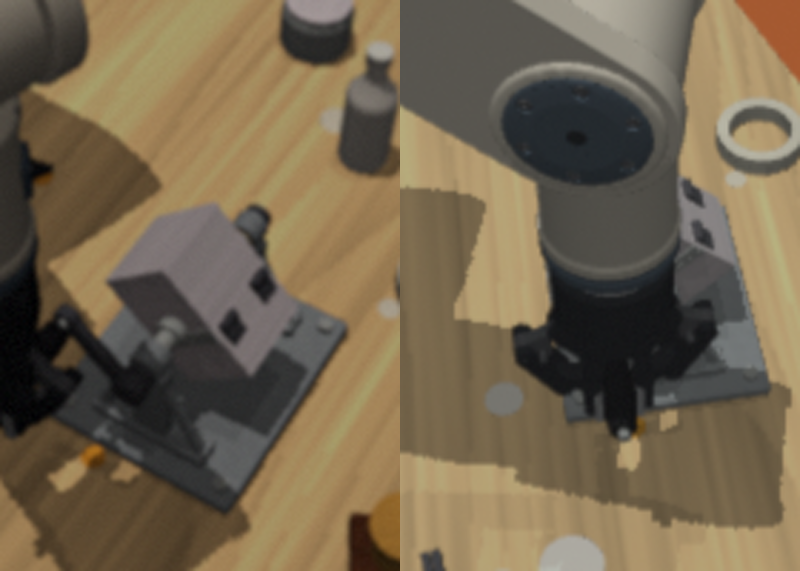

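The crank turns properly and the lid stays shut. I'll continue with a slight upward centre correction.

```bash
python3 - <<'E'
from h import *
crank(np.pi*.75,np.pi*2,12,.1,-.001,.002)
E
```

```text
2.68 time 36.4 F [ 3. -4. -6.] rad -6.8 tan 0.1 ang 2.69 w 0.0204
3.01 time 36.8 F [  2.  -5. -11.] rad -11.3 tan 0.4 ang 3.00 w 0.0200
3.34 time 37.1 F [ -0.  -4. -14.] rad -13.5 tan 2.4 ang -2.96 w 0.0198
3.67 time 37.5 F [ -2.  -2. -15.] rad -14.0 tan 6.0 ang -2.63 w 0.0203
3.99 time 37.9 F [ -3.  -1. -14.] rad -11.9 tan 8.4 ang -2.29 w 0.0202
4.32 time 38.3 F [ -6.  -0. -11.] rad -10.1 tan 8.2 ang -1.96 w 0.0201
4.65 time 38.6 F [-7.  1. -9.] rad -7.8 tan 8.5 ang -1.63 w 0.0203
4.97 time 39.0 F [-8.  1. -8.] rad -5.1 tan 10.1 ang -1.31 w 0.0202
5.3 time 39.4 F [-5.  3. -6.] rad -0.5 tan 7.8 ang -0.99 w 0.0198
5.63 time 39.8 F [-0.  5. -3.] rad 2.4 tan 2.1 ang -0.67 w 0.0200
5.96 time 40.1 F [  4.   4. -11.] rad 11.2 tan 0.1 ang -0.35 w 0.0202
6.28 time 40.5 F [  2.   1. -19.] rad 19.3 tan -1.7 ang 0.01 w 0.0199
```

```bash
python3 - <<'E'
from h import *
e=crank(np.pi*2,np.pi*6,38,.11,-.001,.0007)
if abs(e-6*np.pi)<1e-6:
    hand.move_gripper(.08); p=get_obs()['position']
    bot.servo_line([p[0],p[1],.26],velocity=.15)
a=cam('scene')['frame'][145:345,265:405,::-1]; c=cam('side','fin')['frame'][160:360,225:365,::-1]
cv2.imwrite('pics/end.png',np.hstack([cv2.resize(x,(400,571),interpolation=cv2.INTER_CUBIC) for x in(a,c)]))
print(get_obs()['time_s'])
E
```

```text
6.61 time 40.9 F [ -5.  -3. -11.] rad 12.2 tan 1.5 ang 0.34 w 0.0203
6.94 time 41.2 F [-8. -5. -6.] rad 10.0 tan 2.9 ang 0.68 w 0.0201
7.28 time 41.6 F [-11.  -6.  -1.] rad 9.6 tan 4.6 ang 1.02 w 0.0202
7.61 time 42.0 F [-11.  -6.   2.] rad 9.9 tan 4.4 ang 1.34 w 0.0202
7.94 time 42.3 F [-10.  -4.   5.] rad 10.7 tan 4.3 ang 1.68 w 0.0202
8.27 time 42.7 F [-9. -2.  8.] rad 11.6 tan 4.0 ang 2.01 w 0.0201
8.6 time 43.0 F [-5. -2. 12.] rad 11.9 tan 5.6 ang 2.35 w 0.0203
8.93 time 43.4 F [ 0. -2.  5.] rad 4.7 tan 2.9 ang 2.67 w 0.0200
9.26 time 43.7 F [ 1. -2.  1.] rad 0.7 tan 1.5 ang 2.98 w 0.0201
9.59 time 44.1 F [ 2. -0. -4.] rad -3.4 tan 2.6 ang -2.97 w 0.0202
9.92 time 44.5 F [ 3.  1. -9.] rad -6.4 tan 7.1 ang -2.64 w 0.0200
10.25 time 44.8 F [  0.   3. -11.] rad -7.6 tan 8.5 ang -2.31 w 0.0202
10.58 time 45.2 F [ -2.   5. -10.] rad -6.3 tan 8.6 ang -1.98 w 0.0199
10.91 time 45.5 F [-5.  5. -9.] rad -5.4 tan 8.7 ang -1.65 w 0.0201
11.24 time 45.9 F [-4.  5. -8.] rad -2.0 tan 8.8 ang -1.31 w 0.0202
11.57 time 46.2 F [-6.  5. -7.] rad -0.7 tan 9.2 ang -0.98 w 0.0205
11.9 time 46.6 F [-
[... 790 characters left out ...]
w 0.0202
15.87 time 50.9 F [ 2. -1. -4.] rad -3.6 tan 2.6 ang -2.97 w 0.0198
16.2 time 51.3 F [ 4.  1. -9.] rad -5.9 tan 7.8 ang -2.64 w 0.0203
16.53 time 51.6 F [  1.   3. -11.] rad -6.7 tan 8.5 ang -2.31 w 0.0200
16.87 time 52.0 F [ -3.   5. -11.] rad -6.9 tan 8.8 ang -1.98 w 0.0204
17.2 time 52.3 F [-4.  6. -9.] rad -4.6 tan 8.6 ang -1.65 w 0.0200
17.53 time 52.7 F [-4.  6. -8.] rad -2.1 tan 8.7 ang -1.31 w 0.0199
17.86 time 53.1 F [-4.  5. -7.] rad 0.2 tan 8.3 ang -0.98 w 0.0199
18.19 time 53.4 F [-3.  5. -5.] rad 2.0 tan 5.3 ang -0.66 w 0.0203
18.52 time 53.8 F [ 2.  5. -8.] rad 8.6 tan 0.8 ang -0.35 w 0.0203
18.85 time 54.1 F [  0.   2. -13.] rad 12.6 tan -0.3 ang 0.00 w 0.0202
56.4333
```

View pics/end.png

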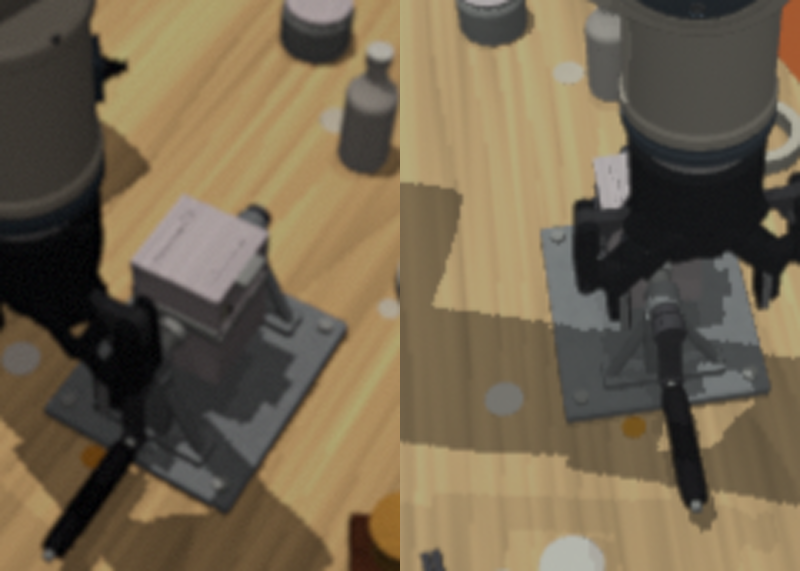

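The handle hangs straight down (tip at (697,505) in the crop), the lid is shut and the gripper is clear.

```bash
python3 -c "
from h import *
print(hand_in())"
```

```text
the job is handed in; nothing more can be done
None
```

The job is handed in at about 56 s of the 72 s limit: the jar is shut in the holder, the crank made three clockwise turns and now hangs straight down, and the gripper is clear; the last pictures show nothing out of place, but no verdict came back.

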